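# Hold the reference plug down in the photometer's sprung well

## Task

The photometer is zeroed with a reference plug held down in its sample well. Of the three black plugs on the blue mat take the one whose body fits the well snugly, put it in and press it down against the sprung seat until its collar is firmly on the well's metal rim, pushing with no more than about 35 N on the rim. Finish while still holding it down there (the spring lifts it again if you let go), and leave the other two plugs and the beaker, bottle, tip box and pipette where they are.

Things in the scene. Friction and masses are not known exactly. Their poses are not given: they have to be found in the camera images.
- plug_b: Reference plug, loose, upright at the start on the round blue mat, 90 g (may differ by a third). Black round body 24 mm in diameter and 40 mm long with a 2 mm chamfered foot; above it a bright steel collar 36 mm in diameter, 6 mm thick (40 to 46 mm above the underside); above that a black round grip knob 24 mm in diameter, 36 mm tall (46 to 82 mm above the underside).  Origin: centre of its underside; z points up along its axis.
- plug_c: Reference plug, loose, upright at the start on the round blue mat, 90 g (may differ by a third). Black round body 34 mm in diameter and 40 mm long with a 2 mm chamfered foot; above it a bright steel collar 46 mm in diameter, 6 mm thick (40 to 46 mm above the underside); above that a black round grip knob 24 mm in diameter, 36 mm tall (46 to 82 mm above the underside).  Origin: centre of its underside; z points up along its axis.
- plug_a: Reference plug, loose, upright at the start on the round blue mat, 90 g (may differ by a third). Black round body 44 mm in diameter and 40 mm long with a 2 mm chamfered foot; above it a bright steel collar 56 mm in diameter, 6 mm thick (40 to 46 mm above the underside); above that a black round grip knob 24 mm in diameter, 36 mm tall (46 to 82 mm above the underside).  Origin: centre of its underside; z points up along its axis.
- well: The photometer's sample well: an aluminium block 70 x 70 x 50 mm, fixed in the top of the white bench photometer, with a vertical round bore 36 mm in diameter (2 mm chamfer at the mouth) right through its middle. Its flat top, the rim, is the hard stop for a plug's collar; the white housing around it is 7 mm lower. Origin: centre of the block's underside, 50 mm below the rim; z up.
- well_mouth (a point): Centre of the bore at the level of the rim, 105 mm above the bench; z up, x along the photometer's 220 mm length, away from its sloping key panel. The photometer (220 x 180 mm) is fixed to the bench, its middle lies 30 mm from here towards the key panel.
- seat (a joint): The sprung orange seat (26 mm disc) in the bore: how far it is pressed down, m. 0 at rest, its top then 30 mm below the rim; a plug that stands on it has its collar 10 mm above the rim. It reads 0.010 when a plug's collar is on the rim. The spring pushes up with 3 N at 0 and 8 N at 0.010 (500 N/m), more than a plug's weight.
- beaker: Glass beaker, 68 mm wide, 85 mm tall, loose; leave it. Origin: centre of its underside.
- bottle: White bottle with blue cap, 60 mm wide, 150 mm tall, loose; leave it. Origin: centre of its underside.
- tip_box: Blue pipette-tip box with clear top, 84 x 84 x 55 mm, loose; leave it. Origin: centre of its underside.
- pipette: Grey pipette lying on the bench, about 277 mm long along its x, 26 mm thick, loose; leave it. Origin: on the bench under its middle.
There are look-alikes about, which are no part of the job. What is shaped like the plug_c but purple or yellow is not meant.

How it is judged:
By the outcome, as a careful person would: the job done as asked, in the order asked, and still so for the second after the job is handed in, while the arm keeps its last pose, push and grip.
It also fails if it takes over 61 s, if anything falls off the work surface, if the arm or the gripper's body presses on something with over 40 N, if the wrist force passes 120 N, or if a joint passes its speed limit or range.

## Robot

A 6-joint arm with a two-finger parallel gripper is mounted at the origin on the work surface. World frame = base frame: x ahead of the robot, y to its left, z up, the work surface at z = 0. Lengths are in m, angles in rad, forces in N, time in s.
With the tool pointing down it reaches from about 0.375 to 0.9 m from the base axis. Payload 3.1 kg.
Tool frame: the origin (TCP) lies on the centre line of the jaws, within the pads' length; the fingertips stand 19 mm ahead of it and the grasp point (between the pads) is the TCP (bot.tcp_to_tips is the distance from the TCP to the fingertips, in m); z points along the fingers, y is the direction in which the jaws open and shut (so a half turn about z gives the same grasp; the last joint's range is limited). The gripper opens to 87 mm and grips with 3 to 60 N. Pads are 19 mm wide; open, the fingers measure 117 mm over their backs; the gripper's body (75 mm by 190 mm) begins 51 mm behind the grasp point.
Start: joints at [0.923, 0.527, 1.433, -0, 1.181, -0.178], TCP at [0.282, 0.558, 0.242] pointing down, gripper open.
Joint ranges: [-3.08, 3.08], [-0.75, 2.2], [0.22, 2.44], [-1.43, 4.57], [0, 2.65], [-2.85, 2.85]. Speed limits (rad/s): [2.79, 2.79, 3.14, 3.14, 3.14, 3.14].

## Interface

Orientations are given as a rotation vector (axis times angle).
In Python, from workcell import bot gives the robot as it stands. The module is installed in compiled form; this text tells all that it offers.
- The arm moves only by the tool carry_out, never from a script. Its argument "targets" is a list of rows, each an object with "travel": the shift along the world's x, y, z in m, a list of three; "twist": the turn about the world's z in degrees. A call has 1 to 5 rows; each row is the pose to reach, as a shift and turn from the pose commanded when the call began; what a row does not reach only later rows make up. A row lasts 1/12 s, in which the tool goes at most 41.7 mm and 7.16 degrees, less where a joint would pass 70% of its speed; a pose out of reach is approached as far as the arm can. A call with a gripper value outside its range is refused whole. "hand" is the closure, from 0 (fully open) to 1 (shut), set as the call begins (left out, the last holds). The fingers move at their own pace and stop on an object; "squeeze" is the grip in N (left out, the last holds). Time passes only in rows, so rows that repeat a pose let the fingers close. It gives the time, the measured TCP pose, the force and the opening at its end, in the units of the state.
- bot.read_state(): the state, without advancing time (a new reading comes with each control period).
- bot.camera(name): name is "scene" or "top"; returns (picture, depth): 420x560x3 uint8, blue, green, red; 420x560 float32, m along the optical axis (not along the pixel's ray), 0 where there is no reading.
- bot.get_calibration(name): a dict with "fx", "fy", "cx", "cy" (pixels), "rvec" (rotation vector, rad) and "tvec" (3), from world to camera coordinates, as OpenCV has them. Camera axes: x right, y down, z forward; pixel columns grow to the right and rows downward; lengths in m; the calibration is good to about 2 mm. A picture is of the moment at which its call begins. get_calibration takes no time and is no camera call.
- bot.finish_job(): hands the job in, once; it reports no verdict.
The state is a dict: "t": time; "joint_pos": joint angles; "qvel": joint speeds; "joint_efforts": joint torques, N m; "eef_pos": TCP position; "tcp_rot": TCP orientation; "contact_force": force on the tool from outside, world axes, zero at the start; "ft_torque": the same for the moment, N m; "gripper_width": finger opening in m.
Only numpy, scipy, OpenCV 4.12 (cv2) and the standard library are available. Lean on these libraries where they do the work, as an engineer would, in place of code of your own. Each camera call takes 0.05 s, during which the arm holds its last target.

## Working session

There is one attempt and no reset: what is moved stays moved. The work goes in short steps, Python scripts to look and compute and a tool call to move; the robot and the scene stay as the last step left them, time stands still between calls to the robot, and variables do not carry over. Pictures are saved under pics/ and viewed, and the job is handed in when it is done.

Besides the shell and the picture viewer there is one more tool, called after ">>>" as name([rows], argument=value, ...), one row to a line, values as JSON. carry_out: Moves the arm, as the interface text tells. Its arguments: {"type":"object","properties":{"targets":{"type":"array"},"hand":{"type":"number"},"squeeze":{"type":"number"}},"required":["targets"]}

```bash
mkdir -p pics; python3 - <<'E'
from workcell import bot
import cv2,numpy as np
for n in("scene","top"):
    p,d=bot.camera(n); cv2.imwrite(f"pics/{n}0.png",p); np.savez(f"{n}0.npz",p=p,d=d)
    print(n,bot.get_calibration(n))
print(bot.read_state(),bot.tcp_to_tips)
E
```

```text
scene {'fx': 496.3460409080473, 'fy': 496.3460409080473, 'cx': 286.369682464121, 'cy': 209.77602208571844, 'rvec': array([ 1.46125769,  2.21717283, -0.75910431]), 'tvec': array([ 0.09582443, -0.34778418,  1.45618763])}
top {'fx': 467.0753875884386, 'fy': 467.0753875884386, 'cx': 290.6062347146042, 'cy': 210.64562375848573, 'rvec': array([ 2.12157518, -2.14104397,  0.14158408]), 'tvec': array([0.11492968, 0.56268361, 1.0201952 ])}
{'t': 0.1, 'joint_pos': array([ 9.23491560e-01,  5.28382474e-01,  1.43379346e+00, -4.95445674e-06,
        1.18145033e+00, -1.78490799e-01]), 'qvel': array([ 0.00041076, -0.0002686 , -0.00349944, -0.00029144,  0.00138801,
        0.00069937]), 'joint_efforts': array([-8.02753311e-04, -4.40992928e+01, -1.77148747e+01,  6.33848459e-02,
        5.34937601e-02, -5.37253459e-05]), 'eef_pos': array([0.28196558, 0.5570556 , 0.24065765]), 'tcp_rot': array([-7.29494119e-01, -3.05488690e+00,  2.92807405e-03]), 'contact_force': array([ 0.01069471, -0.22251851,  0.23413347]), 'ft_torque': array([ 0.02050912, -0.01491322,  0.02231917]), 'gripper_width': 0.08753296198198905} 0.019
```

View pics/scene0.png

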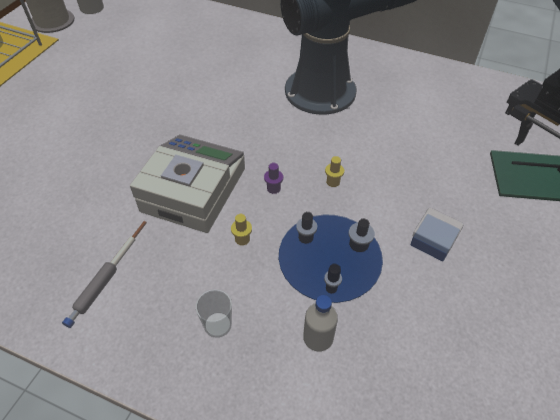

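View pics/top0.png

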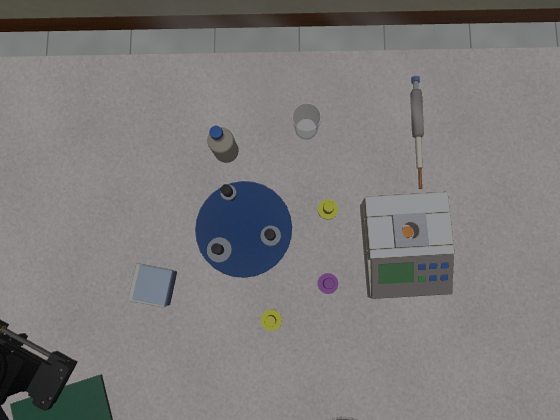

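The scene camera shows black plugs at (307,227), (362,235) and (333,278). In the top view these are (270,235), (218,249) and (228,190). Look-alikes in the top view are purple at (328,283) and yellow at (328,209) and (271,320). The well is at about (409,231) in the top view and (183,169) in the scene view. The middle-sized black plug, top (270,235), looks like plug_c, so I'll measure it next.

```bash
cat > h.py <<'E'
import numpy as np,cv2
from workcell import bot
def cal(n):
    c=bot.get_calibration(n);R=cv2.Rodrigues(np.array(c['rvec']))[0];K=np.array([[c['fx'],0,c['cx']],[0,c['fy'],c['cy']],[0,0,1]]);return K,R,np.array(c['tvec']).ravel()
def ray(n,u,v):
    K,R,t=cal(n);d=R.T@np.linalg.inv(K)@np.array([u,v,1.]);return -R.T@t,d
def plane(n,u,v,z):
    o,d=ray(n,u,v);return o+d*(z-o[2])/d[2]
def dep(n,u,v,D):
    K,R,t=cal(n);return R.T@(np.linalg.inv(K)@np.array([u,v,1.])*D-t)
def tri(u1,u2):
    (o,d),(p,e)=ray("scene",*u1),ray("top",*u2)
    d=d/np.linalg.norm(d);e=e/np.linalg.norm(e)
    s=np.linalg.lstsq(np.c_[d,-e],p-o,rcond=None)[0];a=o+s[0]*d;b=p+s[1]*e
    return (a+b)/2,np.linalg.norm(a-b)
def proj(n,X):
    K,R,t=cal(n);x=K@(R@np.array(X)+t);return x[:2]/x[2]
def crop(p,u,v,r,name,k=8):
    cv2.imwrite(name,cv2.resize(p[v-r:v+r,u-r:u+r],None,fx=k,fy=k,interpolation=cv2.INTER_NEAREST))
E
python3 - <<'E'
from h import *
S=np.load("scene0.npz");T=np.load("top0.npz")
a=[]
for p,u,v in((S['p'],307,227),(T['p'],270,235),(S['p'],183,169),(T['p'],409,231)):
    a.append(cv2.resize(p[v-22:v+22,u-22:u+22],None,fx=6,fy=6,interpolation=cv2.INTER_NEAREST))
cv2.imwrite("pics/cr.png",np.vstack([np.hstack(a[:2]),np.hstack(a[2:])]))
for n,D,pts in(("scene",S,[(307,227),(362,235),(333,278)]),("top",T,[(270,235),(218,249),(228,190)])):
    for u,v in pts:
        # bright collar mask in neighbourhood
        r=18;P=D['p'][v-r:v+r,u-r:u+r].astype(int);dd=D['d'][v-r:v+r,u-r:u+r]
        X=np.array([[dep(n,u-r+j,v-r+i,dd[i,j]) for j in range(2*r)] for i in range(2*r)])
        for lo,hi,nm in((.038,.053,"collar"),(.074,.095,"knobtop")):
            m=(X[...,2]>lo)&(X[...,2]<hi); q=X[m]
            print(n,(u,v),nm,m.sum(),q.mean(0).round(4),np.ptp(q,axis=0).round(4) if len(q) else '', 'minmaxmid',((q.min(0)+q.max(0))/2).round(4))
E
```

```text
scene (307, 227) collar 161 [0.5148 0.1583 0.0504] [0.0437 0.0448 0.0084] minmaxmid [0.5097 0.158  0.0487]
scene (307, 227) knobtop 114 [0.5115 0.1581 0.0851] [0.0241 0.0243 0.0171] minmaxmid [0.509  0.1574 0.0826]
scene (362, 235) collar 270 [0.4843 0.2745 0.0506] [0.0534 0.0548 0.0142] minmaxmid [0.4789 0.2734 0.0459]
scene (362, 235) knobtop 116 [0.4809 0.2734 0.0853] [0.03   0.0226 0.0173] minmaxmid [0.477  0.2732 0.0829]Traceback (most recent call last):
  File "<stdin>", line 11, in <module>
  File "h.py", line 10, in dep
    K,R,t=cal(n);return R.T@(np.linalg.inv(K)@np.array([u,v,1.])*D-t)
          ~~~^^^
  File "h.py", line 4, in cal
    c=bot.get_calibration(n);R=cv2.Rodrigues(np.array(c['rvec']))[0];K=np.array([[c['fx'],0,c['cx']],[0,c['fy'],c['cy']],[0,0,1]]);return K,R,np.array(c['tvec']).ravel()
ValueError: time passes only in moves, steps and waits
```

View pics/cr.png

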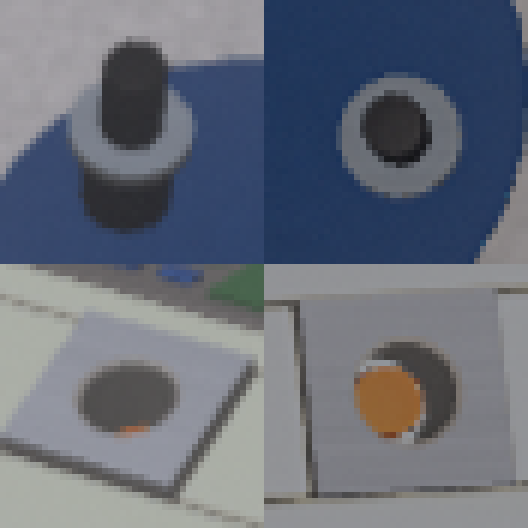

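The close crop shows the middle plug's collar about 44 mm across, so it is plug_c. The other two measure about 54 mm and smaller. The well bore with its orange seat is clear in both views. The calibration should be cached, and then I'll triangulate.

```bash
python3 - <<'E'
s=open('h.py').read()
s=s.replace("def cal(n):","import functools\n@functools.lru_cache(None)\ndef cal(n):")
open('h.py','w').write(s)
E
python3 - <<'E'
from h import *
I={n:np.load(n+"0.npz") for n in("scene","top")}
def X(n,D):
    v,u=np.mgrid[0:420,0:560];K,R,t=cal(n);q=np.stack([u,v,0*u+1.],-1)@np.linalg.inv(K).T*D[...,None]-t
    return q@R
C={}
for n,pts in(("scene",{'c':(307,227),'a':(362,235),'b':(333,278)}),("top",{'c':(270,235),'a':(218,249),'b':(228,190)})):
    D=I[n];W=X(n,D['d']);P=D['p'];
    print(n,"bench z",np.median(W[150:165,320:335,2]) if n=="top" else np.median(W[120:135,260:275,2]))
    hsv=cv2.cvtColor(P,cv2.COLOR_BGR2HSV)
    print("mat z",np.median(W[...,2][(hsv[...,1]>140)&(abs(hsv[...,0].astype(int)-110)<12)&(D['d']>0)]))
    for k,(u,v) in pts.items():
        m=np.zeros(P.shape[:2],np.uint8);m[v-20:v+26,u-20:u+20]=1
        col=((hsv[...,1]<75)&(hsv[...,2]>90)&(m>0)&(W[...,2]>.03)).astype(np.uint8)
        cs=max(cv2.findContours(col,cv2.RETR_EXTERNAL,cv2.CHAIN_APPROX_NONE)[0],key=len)
        kt=((hsv[...,2]<90)&(m>0)&(W[...,2]>.075)).astype(np.uint8)
        if n=="top":
            e=cv2.fitEllipse(cs);C[n,k]=e[0];c0=plane(n,*e[0],.048)
            print(n,k,"collar ellipse",np.round(e[0],1),np.round(e[1],1),c0.round(4),"z",W[...,2][col>0].mean().round(4),"diam mm", np.array(e[1])/cal(n)[0][0,0]*(D['d'][col>0].mean()))
        q=W[kt>0];print(n,k,"knob",kt.sum(),q.mean(0).round(4),np.percentile(q[:,2],[50,90]).round(4))
    # well
    if n=="scene": u,v,r=183,169,30
    else: u,v,r=411,231,24
    q=W[v-r:v+r,u-r:u+r];m=(abs(q[...,2]-.105)<.005);Q=q[m]
    print(n,"rim z",np.median(Q[:,2]))
    g=np.zeros(P.shape[:2],np.uint8);g[v-r:v+r,u-r:u+r]=m*255
    cv2.imwrite(f"pics/rim_{n}.png",cv2.resize(g[v-r:v+r,u-r:u+r],None,fx=6,fy=6,interpolation=0))
E
```

```text
scene bench z 0.0016605673960970065
mat z 0.007687704347954813
scene c knob 106 [0.5237 0.1621 0.101 ] [0.0867 0.0894]
scene a knob 108 [0.4939 0.2749 0.1008] [0.0868 0.0897]
scene b knob 129 [0.6156 0.2558 0.0923] [0.0872 0.0893]
scene rim z 0.10339522824906142
top bench z -0.00029192276970046646
mat z 0.004400719338451678
top c collar ellipse [270.3 235.3] [19.2 19.4] [0.5074 0.1559 0.048 ] z 0.0553 diam mm [0.04309143 0.04347973]
top c knob 93 [0.5073 0.1555 0.0861] [0.0859 0.0891]
top a collar ellipse [218.7 249.3] [23.7 24.1] [0.4768 0.2723 0.048 ] z 0.0591 diam mm [0.052749   0.05369883]
top a knob 99 [0.4759 0.2693 0.0962] [0.0862 0.0885]
top b collar ellipse [227.5 191.4] [13.5 14.7] [0.6094 0.2542 0.048 ] z 0.0937 diam mm [0.02954944 0.03227631]
top b knob 98 [0.603  0.2487 0.1053] [0.0854 0.0882]
top rim z 0.10437384808950408
```

```bash
python3 - <<'E'
from h import *
I={n:np.load(n+"0.npz")['p'] for n in("scene","top")}
W={}
for n,(u,v),r in(("scene",(183,169),11),("top",(411,231),11)):
    P=I[n].astype(int); 
    al=np.median(P[v-4:v+5,u-15:u-12] if n=="top" else P[v-2:v+3,u-16:u-13],axis=(0,1)); 
    m=(abs(P-al).max(2)>22).astype(np.uint8); k=np.zeros_like(m);k[v-r:v+r+1,u-r:u+r+1]=m[v-r:v+r+1,u-r:u+r+1]
    lab=cv2.connectedComponentsWithStats(k)
    i=1+np.argmax(lab[2][1:,4]);pts=np.argwhere(lab[1]==i)[:,::-1].astype(np.int32)
    h=cv2.convexHull(pts);e=cv2.fitEllipse(h);W[n]=e[0];print(n,al,lab[2][i],np.round(e[0],2),np.round(e[1],2),e[2], plane(n,*e[0],.105).round(4))
    b=cv2.resize(I[n][v-24:v+24,u-24:u+24],None,fx=8,fy=8,interpolation=0)
    cv2.ellipse(b,(tuple((np.array(e[0])-[u-24,v-24]+.5)*8),tuple(np.array(e[1])*8),e[2]),(0,0,255),1);cv2.imwrite(f"pics/w_{n}.png",b);W[n+'b']=b
cv2.imwrite("pics/w.png",np.hstack([W['sceneb'],W['topb']]))
print("tri well",tri(W['scene'],W['top']))
# plug c: knob top + collar in scene by hand check, collar mask
P=I['scene'];hsv=cv2.cvtColor(P,cv2.COLOR_BGR2HSV);u,v=307,227
k=((hsv[...,1]<75)&(hsv[...,2]>90)).astype(np.uint8)
g=np.zeros_like(k);g[v-9:v+11,u-12:u+13]=k[v-9:v+11,u-12:u+13]
lab=cv2.connectedComponentsWithStats(g);print(lab[2])
b=cv2.resize(P[v-24:v+24,u-24:u+24],None,fx=8,fy=8,interpolation=0)
b[cv2.resize(g[v-24:v+24,u-24:u+24],None,fx=8,fy=8,interpolation=0)>0]=(0,255,0)
for z in(.050,.0):
    for a in np.linspace(0,6.28,40):
        X=[.5074+.023*np.cos(a),.1559+.023*np.sin(a),z]
        if z>0: x=(proj('scene',X)-[u-24,v-24]+.5)*8;cv2.circle(b,tuple(x.astype(int)),2,(0,0,255),-1)
cv2.imwrite("pics/c.png",b)
E
```

```text
scene [160. 150. 147.] [173 163  18  13 172] [181.64 168.83] [12.11 17.28] 79.98162841796875 [ 0.5114 -0.1447  0.105 ]
top [132. 126. 125.] [402 222  18  17 226] [410.37 229.94] [16.56 17.78] 120.77803802490234 [ 0.5101 -0.1455  0.105 ]
tri well (array([ 0.51025579, -0.14579188,  0.1034177 ]), np.float64(0.00020820936508768046))
[[     0      0    560    420 235006]
 [   295    218     22     17    194]]
```

View pics/w.png

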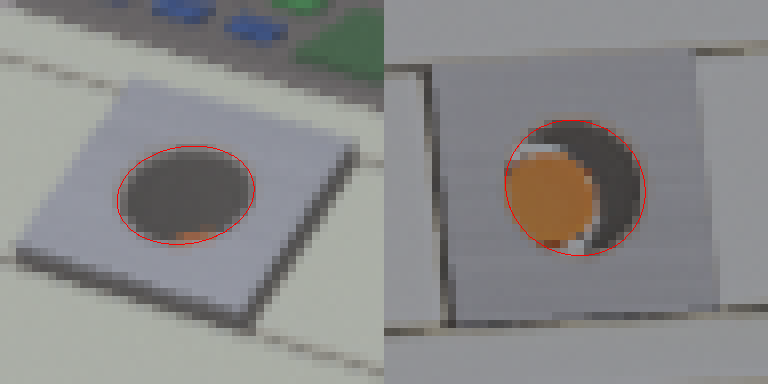

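View pics/c.png

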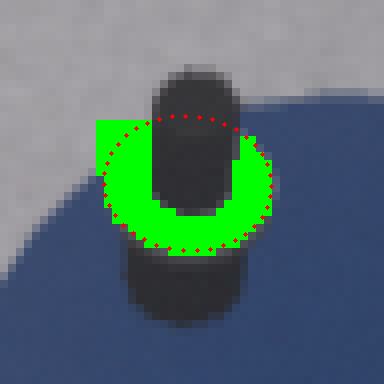

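The ellipses sit on the bore in both views. Triangulating gives the well mouth at (0.510, -0.1455) with z 0.1034, against the stated 0.105. plug_c is at (0.5075, 0.1558), with its collar top at z 0.050 and the mat about 4 mm thick. The top-view circle reprojects onto the scene-view collar, and both points are within reach. I'll move above plug_c now.

>>> carry_out([
  {"travel":[0.015,-0.027,0],"twist":0},
  {"travel":[0.03,-0.054,0],"twist":0},
  {"travel":[0.045,-0.08,0],"twist":0},
  {"travel":[0.06,-0.107,0],"twist":0},
  {"travel":[0.075,-0.134,0],"twist":0},
], hand=0)

```text
t: 0.52
eef_pos: [0.3575, 0.4222, 0.2411]
tcp_rot: [-0.729, -3.055, 0.001]
contact_force: [0.2, 0.4, -0.4]
gripper_width: 0.087
```

>>> carry_out([
  {"travel":[0.015,-0.027,0],"twist":0},
  {"travel":[0.03,-0.054,0],"twist":0},
  {"travel":[0.045,-0.08,0],"twist":0},
  {"travel":[0.06,-0.107,0],"twist":0},
  {"travel":[0.075,-0.134,0],"twist":0},
])

```text
t: 0.93
eef_pos: [0.4326, 0.2881, 0.2413]
tcp_rot: [-0.729, -3.055, 0.001]
contact_force: [0.7, 0.3, -0.0]
gripper_width: 0.0873
```

>>> carry_out([
  {"travel":[0.015,-0.027,0],"twist":0},
  {"travel":[0.03,-0.054,0],"twist":0},
  {"travel":[0.045,-0.08,0],"twist":0},
  {"travel":[0.065,-0.115,0],"twist":0},
  {"travel":[0.0755,-0.134,0],"twist":0},
])

```text
t: 1.35
eef_pos: [0.5097, 0.1525, 0.2414]
tcp_rot: [0.732, 3.054, -0.001]
contact_force: [0.8, 0.8, 0.5]
gripper_width: 0.087
```

>>> carry_out([
  {"travel":[0,0,-0.03],"twist":0},
  {"travel":[0,0,-0.06],"twist":0},
  {"travel":[0,0,-0.08],"twist":0},
  {"travel":[0,0,-0.09],"twist":0},
  {"travel":[0,0,-0.09],"twist":0},
])

```text
t: 1.77
eef_pos: [0.5061, 0.1553, 0.1492]
tcp_rot: [-0.729, -3.05, 0.003]
contact_force: [0.3, 0.4, -0.6]
gripper_width: 0.0873
```

>>> carry_out([
  {"travel":[0.001,0,-0.025],"twist":0},
  {"travel":[0.001,0,-0.045],"twist":0},
  {"travel":[0.001,0,-0.06],"twist":0},
  {"travel":[0.001,0,-0.07],"twist":0},
  {"travel":[0.001,0,-0.075],"twist":0},
])

```text
t: 2.18
eef_pos: [0.5091, 0.1558, 0.0763]
tcp_rot: [0.729, 3.056, 0.0]
contact_force: [-0.6, -0.3, 0.4]
gripper_width: 0.0873
```

```bash
python3 - <<'E'
from h import *
p,d=bot.camera("scene");crop(p,310,215,36,"pics/g1.png")
s=bot.read_state();print(s['eef_pos'],s['contact_force'])
E
```

```text
[0.50884441 0.15572222 0.0759493 ] [ 0.29527663 -0.00502662 -0.02334748]
```

View pics/g1.png

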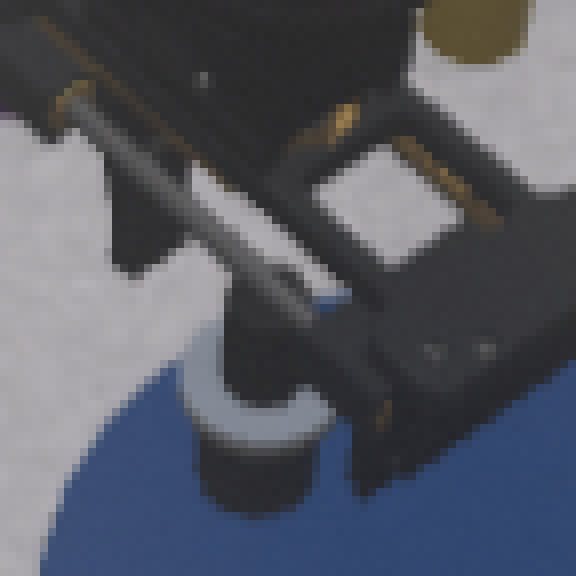

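The knob at about (268,340) in the crop stands between the fingers, and the tips are above the collar. I'll go 2 mm lower and grip.

>>> carry_out([
  {"travel":[-0.001,0,-0.002],"twist":0},
  {"travel":[-0.001,0,-0.002],"twist":0},
  {"travel":[-0.001,0,-0.002],"twist":0},
  {"travel":[-0.001,0,-0.002],"twist":0},
  {"travel":[-0.001,0,-0.002],"twist":0},
], hand=1, squeeze=45)

```text
t: 2.65
eef_pos: [0.5083, 0.1556, 0.0752]
tcp_rot: [0.729, 3.054, 0.001]
contact_force: [-0.8, 0.8, 0.7]
gripper_width: 0.0615
```

>>> carry_out([
  {"travel":[0,0,0],"twist":0},
  {"travel":[0,0,0],"twist":0},
  {"travel":[0,0,0],"twist":0},
  {"travel":[0,0,0],"twist":0},
  {"travel":[0,0,0],"twist":0},
])

```text
t: 3.07
eef_pos: [0.5078, 0.1556, 0.0745]
tcp_rot: [-0.73, -3.056, 0.0]
contact_force: [-0.5, 0.2, -0.3]
gripper_width: 0.0285
```

>>> carry_out([
  {"travel":[0,0,0],"twist":0},
  {"travel":[0,0,0],"twist":0},
  {"travel":[0,0,0],"twist":0},
  {"travel":[0,0,0],"twist":0},
  {"travel":[0,0,0],"twist":0},
])

```text
t: 3.48
eef_pos: [0.5078, 0.1556, 0.0745]
tcp_rot: [-0.73, -3.056, 0.0]
contact_force: [0.7, -0.1, -0.5]
gripper_width: 0.0232
```

>>> carry_out([
  {"travel":[0,0,0.01],"twist":0},
  {"travel":[0,0,0.03],"twist":0},
  {"travel":[0,0,0.06],"twist":0},
  {"travel":[0,0,0.09],"twist":0},
  {"travel":[0,0,0.12],"twist":0},
])

```text
t: 3.9
eef_pos: [0.5072, 0.1555, 0.1961]
tcp_rot: [-0.729, -3.055, 0.001]
contact_force: [0.4, 0.8, -1.4]
gripper_width: 0.0227
```

```bash
python3 - <<'E'
from h import *
p,d=bot.camera("scene");crop(p,310,205,45,"pics/g2.png",6)
s=bot.read_state();print(s['eef_pos'],s['contact_force'],s['gripper_width'])
E
```

```text
[0.51086698 0.15603308 0.20197146] [1.91869349 0.21368431 1.25061047] 0.02307465015953685
```

View pics/g2.png

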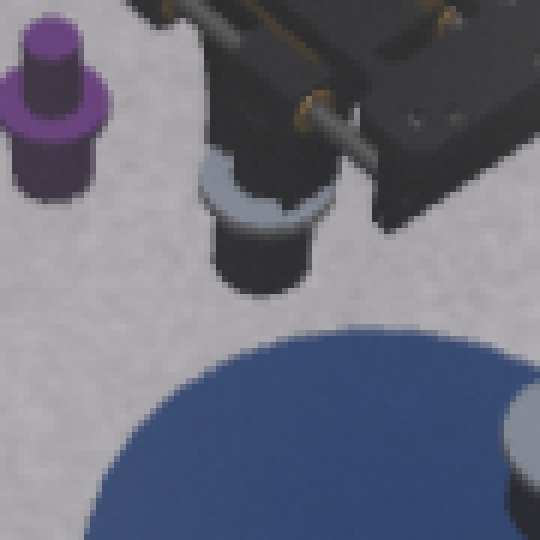

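Held and lifted. The crop shows the plug upright in the jaws at about (262,230), clear of the mat. I'll carry it to above the well.

>>> carry_out([
  {"travel":[0,-0.02,0.01],"twist":0},
  {"travel":[0,-0.05,0.01],"twist":0},
  {"travel":[0.001,-0.085,0.01],"twist":0},
  {"travel":[0.001,-0.12,0.01],"twist":0},
  {"travel":[0.001,-0.155,0.01],"twist":0},
])

```text
t: 4.37
eef_pos: [0.5084, -0.0006, 0.2052]
tcp_rot: [0.728, 3.055, -0.0]
contact_force: [0.0, 0.2, -0.3]
gripper_width: 0.0232
```

>>> carry_out([
  {"travel":[0,-0.035,0],"twist":0},
  {"travel":[0,-0.07,0],"twist":0},
  {"travel":[0.001,-0.105,0],"twist":0},
  {"travel":[0.002,-0.13,0],"twist":0},
  {"travel":[0.002,-0.146,0],"twist":0},
])

```text
t: 4.78
eef_pos: [0.511, -0.1486, 0.2051]
tcp_rot: [0.733, 3.053, -0.002]
contact_force: [0.3, -0.3, -0.2]
gripper_width: 0.0229
```

>>> carry_out([
  {"travel":[0,0,0],"twist":0},
  {"travel":[0,0,0],"twist":0},
  {"travel":[0,0,0],"twist":0},
])

```text
t: 5.03
eef_pos: [0.5102, -0.1446, 0.2046]
tcp_rot: [-0.73, -3.055, -0.001]
contact_force: [0.1, -0.5, -0.2]
gripper_width: 0.0226
```

```bash
python3 - <<'E'
from h import *
p,d=bot.camera("scene");crop(p,190,150,50,"pics/g3.png",6)
s=bot.read_state();print(s['eef_pos'],s['contact_force'],s['gripper_width'])
E
```

```text
[ 0.51031494 -0.14420136  0.20455796] [ 0.7236881   0.22647902 -0.83793399] 0.022865262483566944
```

View pics/g3.png

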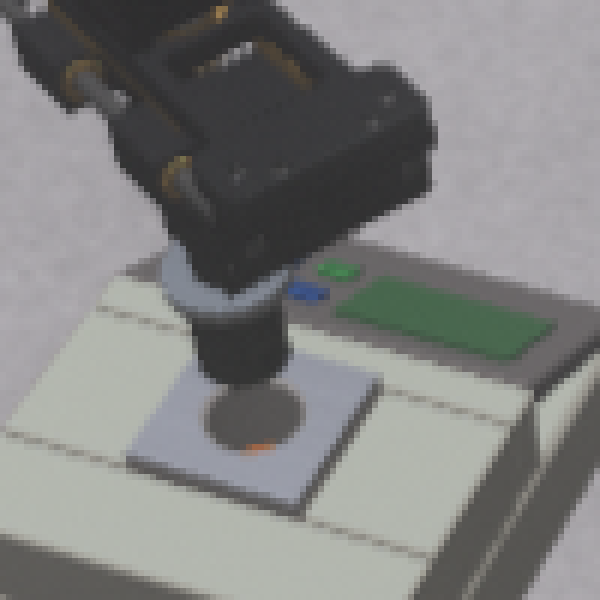

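The plug's foot is at about (243,380) in the crop, behind and above the bore at (254,418). I'll check the plug's axis against the well numerically.

```bash
python3 - <<'E'
from h import *
p,_=bot.camera("scene");s=bot.read_state();print(s['eef_pos'])
g=cv2.cvtColor(p,cv2.COLOR_BGR2GRAY)
# body silhouette edges on rows of the body and the foot's lowest row
for v in range(153,166): 
    u=np.arange(168,195);print(v,g[v,168:195])
a=np.linspace(0,2*np.pi,200)
for nm,c in(("tcp",s['eef_pos'][:2]),("well",np.array([.5102,-.1457]))):
    for z,r in((.134,.015),(.136,.017),(.150,.017)):
        q=np.array([proj("scene",[c[0]+r*np.cos(t),c[1]+r*np.sin(t),z]) for t in a]);print(nm,z,"u",q[:,0].min().round(1),q[:,0].max().round(1),"v",q[:,1].min().round(1),q[:,1].max().round(1))
E
```

```text
[ 0.51044361 -0.14409496  0.20456609]
153 [176 178 164 122  64  72  74  77  78  78  75  70  66  64  58  54  53  51
  53  76 109 110 110 110 105 102 103]
154 [149 163 168 154  55  58  59  62  61  61  61  56  55  54  52  53  51  52
  52  83 164 163 142 134 109 110 110]
155 [170 168 152 132  61  52  51  53  52  52  52  53  53  52  53  52  52  52
  52  77 157 180 173 170 164 162 137]
156 [181 179 171 161  92  53  53  52  52  53  52  52  52  52  52  54  52  50
  51  65 127 181 180 180 180 179 171]
157 [180 180 180 173 100  53  54  51  53  53  53  53  52  51  52  53  52  51
  52  62 119 181 179 180 180 180 181]
158 [180 180 181 178 150  53  52  54  52  54  52  52  54  52  53  52  53  53
  52  56  98 165 167 176 180 180 180]
159 [180 180 181 179 156  63  53  52  54  53  55  53  53  53  53  53  52  51
  53  62 115 153 154 158 161 167 176]
160 [180 180 179 163 148  83  53  53  53  53  53  53  53  53  52  53  54  53
  52  67 126 152 151 151 152 154 158]
161 [180 179 168 153 146  89  54  52  53  52  53  53  53  53  52  51  52  52
  58  94 146 152 152 153 152 151 151]
162 [180 173 157 153 151 134  81  54  54  53  53  53  54  53  53  52  53  58
  93 142 153 153 153 153 152 153 152]
163 [178 164 154 155 154 152 135  81  63  53  53  53  53  54  54  54  72 121
 139 150 153 154 154 153 153 154 153]
164 [170 157 156 155 156 155 152 139 130  99  76  61  60  63  71  78  83 103
 110 122 150 152 155 154 154 155 154]
165 [159 155 156 155 154 155 155 147 131  98  82  77  77  79  80  84  84  85
  85  92 112 138 152 154 154 155 156]
tcp 0.134 u 173.2 187.1 v 154.7 164.5
tcp 0.136 u 172.2 187.9 v 153.4 164.5
tcp 0.15 u 171.1 187.0 v 148.8 160.0
well 0.134 u 172.7 186.5 v 154.4 164.2
well 0.136 u 171.6 187.3 v 153.1 164.3
well 0.15 u 170.5 186.4 v 148.6 159.7
```

The silhouette matches the TCP axis to within half a pixel, and it sits about 1.4 mm in +y off the well. I'll correct that and descend in steps while watching the force.

>>> carry_out([
  {"travel":[0.0005,-0.0014,-0.008],"twist":0},
  {"travel":[0.0005,-0.0014,-0.016],"twist":0},
  {"travel":[0.0005,-0.0014,-0.022],"twist":0},
  {"travel":[0.0005,-0.0014,-0.025],"twist":0},
  {"travel":[0.0005,-0.0014,-0.025],"twist":0},
])

```text
t: 5.55
eef_pos: [0.5106, -0.1462, 0.1782]
tcp_rot: [-0.729, -3.053, -0.001]
contact_force: [-0.4, 1.2, -1.3]
gripper_width: 0.0233
```

>>> carry_out([
  {"travel":[0,0,-0.002],"twist":0},
  {"travel":[0,0,-0.004],"twist":0},
  {"travel":[0,0,-0.006],"twist":0},
  {"travel":[0,0,-0.008],"twist":0},
  {"travel":[0,0,-0.01],"twist":0},
])

```text
t: 5.97
eef_pos: [0.5113, -0.1468, 0.1695]
tcp_rot: [0.73, 3.056, 0.0]
contact_force: [0.3, 0.1, -1.1]
gripper_width: 0.0226
```

>>> carry_out([
  {"travel":[0,0,-0.002],"twist":0},
  {"travel":[0,0,-0.004],"twist":0},
  {"travel":[0,0,-0.006],"twist":0},
  {"travel":[0,0,-0.008],"twist":0},
  {"travel":[0,0,-0.01],"twist":0},
])

```text
t: 6.38
eef_pos: [0.5113, -0.1468, 0.1593]
tcp_rot: [-0.73, -3.056, -0.0]
contact_force: [-0.5, 0.5, -0.6]
gripper_width: 0.023
```

>>> carry_out([
  {"travel":[0,0,-0.002],"twist":0},
  {"travel":[0,0,-0.004],"twist":0},
  {"travel":[0,0,-0.006],"twist":0},
  {"travel":[0,0,-0.008],"twist":0},
  {"travel":[0,0,-0.01],"twist":0},
])

```text
t: 6.8
eef_pos: [0.5113, -0.1467, 0.1494]
tcp_rot: [-0.73, -3.056, -0.0]
contact_force: [0.1, 0.4, -1.6]
gripper_width: 0.0233
```

```bash
python3 - <<'E'
from h import *
p,d=bot.camera("scene");crop(p,190,155,50,"pics/g4.png",6)
s=bot.read_state();print(s['eef_pos'],s['contact_force'],s['ft_torque'],s['gripper_width'])
E
```

```text
[ 0.51114599 -0.14670432  0.14898306] [-0.74069218  0.4265174  -0.69487725] [ 0.16457978 -0.10757055 -0.02276353] 0.02241654377689685
```

View pics/g4.png

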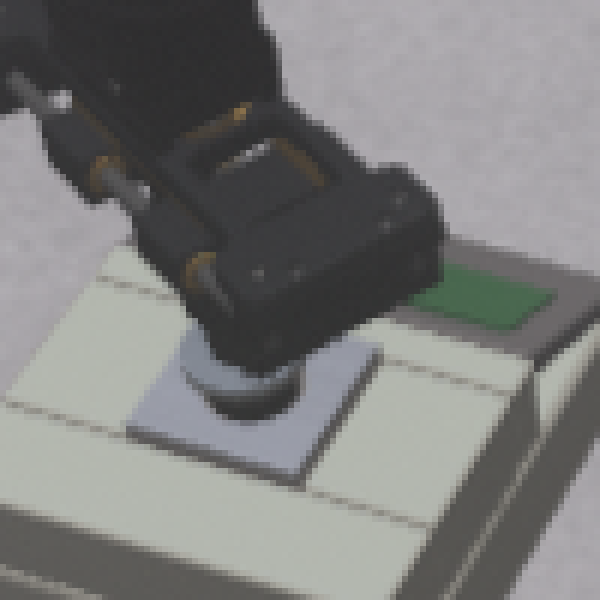

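The plug body is in the bore and the collar at about (240,375) still stands above the rim, with no side force. I'll continue down onto the spring.

>>> carry_out([
  {"travel":[0,0,-0.001],"twist":0},
  {"travel":[0,0,-0.002],"twist":0},
  {"travel":[0,0,-0.003],"twist":0},
  {"travel":[0,0,-0.004],"twist":0},
  {"travel":[0,0,-0.005],"twist":0},
], squeeze=55)

```text
t: 7.27
eef_pos: [0.5114, -0.1468, 0.1448]
tcp_rot: [0.73, 3.055, 0.0]
contact_force: [-0.5, 2.5, 3.5]
gripper_width: 0.0231
```

>>> carry_out([
  {"travel":[0,0,-0.001],"twist":0},
  {"travel":[0,0,-0.002],"twist":0},
  {"travel":[0,0,-0.003],"twist":0},
  {"travel":[0,0,-0.004],"twist":0},
  {"travel":[0,0,-0.005],"twist":0},
])

```text
t: 7.68
eef_pos: [0.5115, -0.1468, 0.14]
tcp_rot: [0.73, 3.055, 0.0]
contact_force: [-1.2, 2.1, 6.1]
gripper_width: 0.0229
```

>>> carry_out([
  {"travel":[0,0,-0.0005],"twist":0},
  {"travel":[0,0,-0.001],"twist":0},
  {"travel":[0,0,-0.001],"twist":0},
])

```text
t: 7.93
eef_pos: [0.5115, -0.1468, 0.139]
tcp_rot: [0.729, 3.055, 0.0]
contact_force: [-0.7, 1.5, 5.0]
gripper_width: 0.0228
```

>>> carry_out([
  {"travel":[0,0.0005,-0.0005],"twist":0},
  {"travel":[0,0.0005,-0.001],"twist":0},
  {"travel":[0,0.0005,-0.0015],"twist":0},
  {"travel":[0,0.0005,-0.002],"twist":0},
  {"travel":[0,0.0005,-0.002],"twist":0},
])

```text
t: 8.35
eef_pos: [0.5115, -0.1466, 0.1371]
tcp_rot: [0.729, 3.055, -0.001]
contact_force: [-0.4, 1.8, 6.7]
gripper_width: 0.0226
```

>>> carry_out([
  {"travel":[0,0,-0.0005],"twist":0},
  {"travel":[0,0,-0.001],"twist":0},
  {"travel":[0,0,-0.001],"twist":0},
])

```text
t: 8.6
eef_pos: [0.5115, -0.1466, 0.1362]
tcp_rot: [0.729, 3.055, -0.001]
contact_force: [-0.9, 1.6, 7.4]
gripper_width: 0.0224
```

>>> carry_out([
  {"travel":[0,0,-0.0005],"twist":0},
  {"travel":[0,0,-0.0005],"twist":0},
  {"travel":[0,0,-0.0005],"twist":0},
])

```text
t: 8.85
eef_pos: [0.5115, -0.1466, 0.1358]
tcp_rot: [0.729, 3.055, -0.001]
contact_force: [-1.5, 1.0, 7.3]
gripper_width: 0.0228
```

>>> carry_out([
  {"travel":[0,0,-0.0005],"twist":0},
  {"travel":[0,0,-0.0005],"twist":0},
  {"travel":[0,0,-0.0005],"twist":0},
])

```text
t: 9.1
eef_pos: [0.5115, -0.1466, 0.1355]
tcp_rot: [0.729, 3.055, -0.001]
contact_force: [-1.8, 1.5, 9.0]
gripper_width: 0.0225
```

>>> carry_out([
  {"travel":[0,0,-0.0005],"twist":0},
  {"travel":[0,0,-0.0005],"twist":0},
  {"travel":[0,0,-0.0005],"twist":0},
])

```text
t: 9.35
eef_pos: [0.5115, -0.1466, 0.1355]
tcp_rot: [0.729, 3.055, -0.001]
contact_force: [-2.0, 2.8, 12.2]
gripper_width: 0.0229
```

>>> carry_out([
  {"travel":[0,0,-0.0005],"twist":0},
  {"travel":[0,0,-0.0005],"twist":0},
  {"travel":[0,0,-0.0005],"twist":0},
])

```text
t: 9.6
eef_pos: [0.5116, -0.1466, 0.1354]
tcp_rot: [0.729, 3.054, -0.001]
contact_force: [-3.4, 2.4, 15.0]
gripper_width: 0.0229
```

The descent stops at 0.1355, the height predicted for collar on rim, and the force rises about 3 N per 0.5 mm of command. I'll build to a firm but safe level.

>>> carry_out([
  {"travel":[0,0,-0.0005],"twist":0},
  {"travel":[0,0,-0.001],"twist":0},
  {"travel":[0,0,-0.001],"twist":0},
])

```text
t: 9.85
eef_pos: [0.5116, -0.1466, 0.1353]
tcp_rot: [0.728, 3.054, -0.002]
contact_force: [-5.5, 3.5, 21.2]
gripper_width: 0.0228
```

>>> carry_out([
  {"travel":[0,0,-0.0005],"twist":0},
  {"travel":[0,0,-0.0005],"twist":0},
  {"travel":[0,0,-0.0005],"twist":0},
  {"travel":[0,0,-0.0005],"twist":0},
  {"travel":[0,0,-0.0005],"twist":0},
])

```text
t: 10.27
eef_pos: [0.5116, -0.1466, 0.1353]
tcp_rot: [0.728, 3.054, -0.002]
contact_force: [-6.5, 4.4, 25.4]
gripper_width: 0.0229
```

```bash
python3 - <<'E'
from h import *
p,d=bot.camera("scene");t,_=bot.camera("top")
cv2.imwrite("pics/f.png",np.hstack([cv2.resize(p[115:175,140:200],None,fx=6,fy=6,interpolation=0),cv2.resize(t[200:260,380:440],None,fx=6,fy=6,interpolation=0)]))
cv2.imwrite("pics/ft.png",t)
s=bot.read_state();print(s['t'],s['eef_pos'],s['contact_force'],s['ft_torque'],s['gripper_width'])
E
```

```text
10.3667 [ 0.51156998 -0.14659619  0.13531854] [-5.98949748  3.65154489 25.53099284] [ 0.54289008  1.02440307 -0.04471318] 0.022934556078088093
```

View pics/f.png

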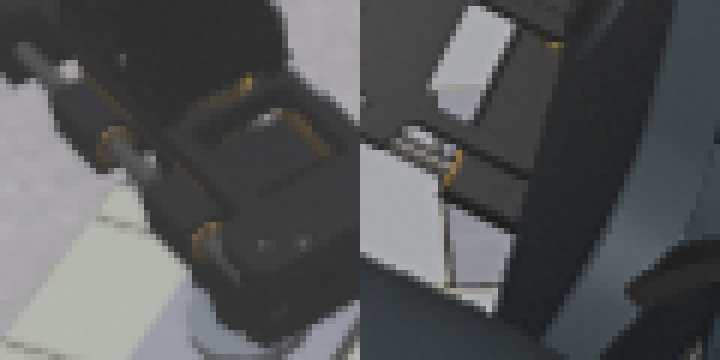

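View pics/ft.png

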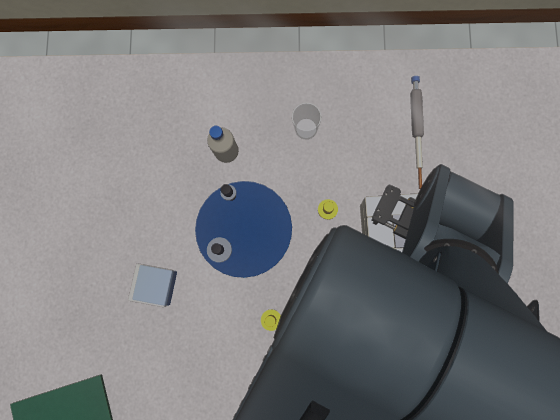

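The others are undisturbed in the top view. That crop cut off the collar, so I'll take one more look at it before handing in.

```bash
python3 - <<'E'
from h import *
p,d=bot.camera("scene");crop(p,182,168,28,"pics/f2.png",10)
s=bot.read_state();print(s['t'],s['eef_pos'],s['contact_force'],s['gripper_width'])
a=np.linspace(0,6.28,200)
for z in(.105,.111,.115):
    q=np.array([proj("scene",[.511+.023*np.cos(t),-.146+.023*np.sin(t),z]) for t in a]);print(z,"lowest row in crop",(q[:,1].max()-140+.5)*10, "cols",(q[:,0].min()-154+.5)*10,(q[:,0].max()-154+.5)*10)
E
```

```text
10.4167 [ 0.51154079 -0.1465589   0.1352908 ] [-5.94306525  2.99224683 24.99740324] 0.02322051603979634
0.105 lowest row in crop 366.44534872690656 cols 173.39672796745361 381.039653155336
0.111 lowest row in crop 348.05933794447157 cols 168.94612999594017 377.486457367815
0.115 lowest row in crop 335.713937714348 cols 165.95797567702988 375.10089160674397
```

View pics/f2.png

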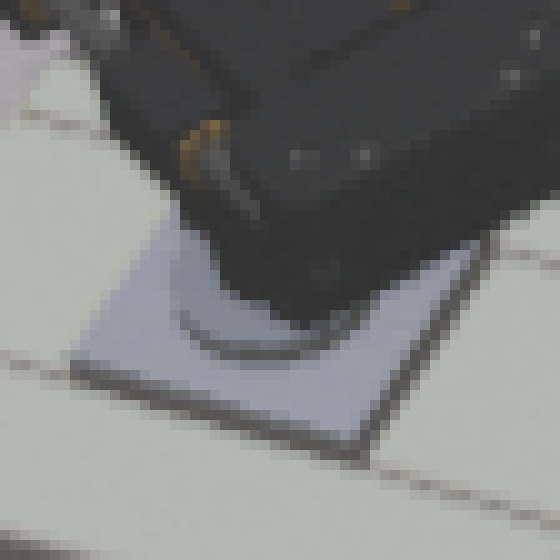

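The collar's lower edge is at about row 360 in the crop, against a predicted 366 for a collar on the rim. It lies flat on the block, with no black body showing below it. I'm handing in.

```bash
python3 -c "
from workcell import bot
print(bot.finish_job())"
```

```text
the job is handed in; nothing more can be done
None
```

plug_c, the plug with the 34 mm body, is in the photometer's well with its collar pressed on the rim. I handed the job in at about 10.4 s, with the arm still holding it down.

**Checks that agreed:**
- **Depth:** The plug met the spring and then a hard stop with the tool at 0.1355 m, the height worked out for collar on rim.
- **Collar:** In the last picture it lies flat on the block, with no black body showing beneath it.
- **Push:** The last reading was 25 N downward in total, about 17–18 N of it on the rim after the spring's 8 N.
- **Grip:** It held at about 23 mm throughout, with no sign of slipping.
- **Other things:** In the last top view the other two plugs, beaker, bottle, tip box and pipette look unmoved. That was by eye, not measured.

**Checks that disagreed slightly:**
- **Side force:** About 6–7 N sideways remained at the end, probably from the plug rubbing the bore wall.
- **Heights:** Triangulation put the rim at 0.1034 m against the stated 0.105 m. The collar edge in the last picture was about half a pixel from prediction. Both are within the calibration error.

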